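# Press a filter cassette shut in a ratchet clamp and free it again

### The arm

A 6-joint arm with a two-finger parallel gripper is mounted at the origin on a cart in front of the work surface, level with it; the furniture and walls round the work are solid. World frame = base frame: x ahead of the robot, y to its left, z up, the work surface at z = 0. Lengths are in m, angles in rad, forces in N, time in s.
With the tool pointing down it reaches from about 0.25 to 0.775 m from the base axis. Payload 4 kg.
Tool frame: the origin (TCP) lies midway between the tips of the shut fingers; the grasp point (between the pads) lies robot.grip_point_offset behind it (robot.grip_point_offset is the distance from the TCP to the grasp point, in m); z points along the fingers, x is the direction in which the jaws open and shut, and the axes are right-handed (so a half turn about z gives the same grasp; the last joint's range is limited). The gripper opens to 94 mm and grips with 3 to 60 N. Pads are 16 mm wide; open, the fingers measure 119 mm over their backs; the gripper's body (75 mm by 177 mm) begins 78 mm behind the grasp point.
Start: joints at [1.232, 0.087, 1.371, -0, 1.684, -0.103], TCP at [0.129, 0.535, 0.206] pointing down, gripper open.
Joint ranges: [-3.1, 3.1], [-0.76, 2.03], [0.27, 2.55], [-1.08, 4.22], [0.17, 2.65], [-2.57, 2.57]. Speed limits (rad/s): [2.79, 2.79, 3.14, 3.14, 3.14, 3.14].

### API

Orientations are given as [roll, pitch, yaw] about the fixed x, y, z axes, in that order (R = Rz(yaw) Ry(pitch) Rx(roll)).
In Python, from bench import robot, optics, finder gives the robot as it stands. The module is installed in compiled form; this text tells all that it offers.
- The arm moves only by the tool arm_command, never from a script. Its argument "plan" is a list of rows, each a list of 5 numbers: the opening, from 0 (shut) to 1 (fully open), then the shift along the world's x, y, z in m, then the turn about the world's z in degrees. A call has 1 to 10 rows; each row is the pose to reach, as a shift and turn from the pose commanded when the call began; what a row does not reach only later rows make up. A row lasts 1/8 s, in which the tool goes at most 62.5 mm and 10.7 degrees, less where a joint would pass 70% of its speed; a pose out of reach is approached as far as the arm can. A call with a gripper value outside its range is refused whole. The fingers move at their own pace and stop on an object; the grip force is fixed at half the most. Time passes only in rows, so rows that repeat a pose let the fingers close. It gives the time, the measured TCP pose, the force and the opening at its end, in the units of the state.
- robot.get_obs(): the state, without advancing time (a new reading comes with each control period).
- optics.snapshot(name): name is "side" or "top"; returns a dict with "image" (420x560x3 uint8, red, green, blue), "fx", "fy", "cx", "cy" (pixels), "dist" ([k1, k2, p1, p2, k3] as OpenCV has them; the pictures are not rectified), "position" and "rotation" of the camera in the world. Camera axes: x right, y down, z forward; pixel columns grow to the right and rows downward; lengths in m; the calibration is good to about 2 mm. A picture is of the moment at which its call begins. There is no depth.
- robot.close_job(): hands the job in, once; it reports no verdict.
Trained networks look in the newest picture that a camera, given by its name, has taken for a name from the list of things; names that differ only in an ending like _2 or _b are one class to them, and where a whole thing is asked for, a point or a joint stands for the part that bears it (a point fixed in the world has none). Each returns a list of dicts, best first, with "p" (0 to 1); they miss things now and then, are a little off and sometimes report something else, mostly with a low value. They report only what shows in the picture. A call takes as long as a camera call. They do not tell look-alikes from the thing itself.
- finder.masks_of(label, camera): "pixels" (420x560 bool, what is visible of it) and "extent" ([left, top, right, bottom] in pixels, round what is visible of it).
The state is a dict: "time": time; "joint_positions": joint angles; "qvel": joint speeds; "joint_torque": joint torques, N m; "tool_pos": TCP position; "ee_rot": TCP orientation; "wrist_force": force on the tool from outside, world axes, zero at the start; "wrist_torque": the same for the moment, N m; "width": finger opening in m.
Only numpy, scipy, OpenCV 4.12 (cv2) and the standard library are available. Lean on these libraries where they do the work, as an engineer would, in place of code of your own. Each camera call takes 0.05 s, during which the arm holds its last target.

### The job

Shut the two-part filter cassette with the bench clamp: slide the cassette along the bed into the jaws until it meets the black back stop, then swing the black handle closed until the cassette is shut and the ratchet has caught on its last tooth, and take your hand off so that the ratchet holds by itself. Then press the red thumb pad down to release the ratchet so that the handle springs fully open, leaving the shut cassette in place in the jaws; do not disturb the specimen cup, the petri dish and the slide pack.

Things in the scene. Friction and masses are not known exactly. Their poses are not given: they have to be found in the camera images.
- clamp: scissor-handled bench clamp lying flat, fixed; green painted bed 110 x 320 mm, top 8 mm up. Origin: under the pivot, on the table. y runs along the bed to the jaws and open infeed end (y -140 to 180 mm, x -50 to 60). Fixed jaw face at x = -18 (to y 105, 56 mm high), then a 22 mm high rail; 16 mm high rail at x = 34. Black back stop face at y = 40, 26 mm high. Highest point 61 mm.
- seat (a point): point of the clamp's bed where the cassette's centre lies when it stands against back stop and fixed jaw (clamp x = 0, y = 70 mm, 38 mm above the table)
- clamp_handle (a joint): black-gripped handle about the vertical pivot, rad: 0 = sprung open, about 0.28 = closed on a shut cassette (it then stops hard). Closing swings the grip to the clamp's +x and the rubber-nosed jaw (y = 71 mm) to -x. A spring drives it back to 0; teeth catch at about 0.07, 0.17 and, the last, 0.26. Takes about 10 N at the grip.
- handle_face (a point): middle of the outer (-x) flat face of the handle's black upright grip, the face to push on: 48 mm long, 30 mm high (26 to 56 mm above the table), grip 10 mm thick, 121 mm from the pivot; it moves with the handle and faces -x when closed
- clamp_release (a joint): downward flex of the springy shank that carries the ratchet teeth and the red thumb pad, rad: 0 = up, about 0.05 (5 mm at the pad) = teeth free, 0.10 = fully down. Springs back up; takes about 3 to 6 N at the pad. It also dips by itself as teeth pass.
- release_pad (a point): middle of the top of the red thumb pad, 36 x 40 mm, 46 mm above the table when up; press straight down
- cassette_center (a point): centre of the shut cassette, 30 mm above its underside, 38 mm above the table. Square cassette in two halves, shut 36 mm along x, 60 along y, 56 high (short ports on top to 66), 0.2 kg, loose on the bed with axes as the clamp's; white half x -18 to 3 mm, towards the fixed jaw, blue half 15 mm thick beyond the gap
- cassette_lid (a joint): gap between the blue and the white half of the cassette, m: 0 = shut, 0.009 to 0.011 at the start; stiff, takes about 6 N to close and stays where it is left
- specimen_cup: bystander: specimen cup with yellow lid, 63 mm wide, 65 mm high, origin under its centre
- petri_dish: bystander: clear petri dish, 62 mm wide, 16 mm high, origin under its centre
- slide_pack: bystander: red and white carton 28 x 80 x 27 mm, origin under its centre
Things that resemble listed ones, but are neither listed nor needed, are in the scene too. Leave any turquoise look-alike of the part that bears cassette_center alone.

How it is judged:
By the outcome, as a careful person would: the job done as asked, in the order asked, and still so for the second after the job is handed in, with the robot touching nothing.
It also fails if it takes over 58 s, if anything falls off the work surface, if the arm or the gripper's body presses on something with over 40 N, if the wrist force passes 120 N, or if a joint passes its speed limit or range.

## Working session

There is one attempt and no reset: what is moved stays moved. The work goes in short steps, Python scripts to look and compute and a tool call to move; the robot and the scene stay as the last step left them, time stands still between calls to the robot, and variables do not carry over. Pictures are saved under pics/ and viewed, and the job is handed in when it is done.

Besides the shell and the picture viewer there is one more tool, called by a JSON object that holds its "api" and its "payload". arm_command: Moves the arm, as the interface text tells. Its arguments: {"type":"object","properties":{"plan":{"type":"array","items":{"type":"array","items":{"type":"number"}}}},"required":["plan"]}

```bash
mkdir -p pics; ls; python3 - <<'E'
from bench import robot, optics, finder
import cv2
for n in ("side","top"):
    s=optics.snapshot(n); cv2.imwrite(f"pics/{n}0.png",s["image"][:,:,::-1])
    print(n,{k:s[k] for k in s if k!="image"})
    for l in ["clamp","cassette_center","handle_face","release_pad","specimen_cup","petri_dish","slide_pack"]:
        print(l,[(round(d["p"],2),d["extent"]) for d in finder.masks_of(l,n)])
print(robot.get_obs(), robot.grip_point_offset)
E
```

```text
pics
side {'fx': 520.2991066978906, 'fy': 520.2991066978906, 'cx': 279.74077623756256, 'cy': 209.72650428365165, 'dist': array([0.04600906, 0.        , 0.        , 0.        , 0.        ]), 'position': array([ 0.13547103, -0.57709623,  0.67873928]), 'rotation': array([-2.20679599, -0.00407587, -0.41067522])}
clamp [(0.58, [276.9, 218.1, 409.6, 337.6])]
cassette_center [(0.74, [264.2, 167.4, 291.5, 199.6]), (0.63, [298.6, 201.4, 332.7, 243.5])]
handle_face [(0.97, [328.0, 227.2, 359.2, 328.2])]
release_pad [(0.86, [350.5, 266.8, 407.5, 314.3])]
specimen_cup [(0.83, [194.2, 163.8, 227.1, 202.2])]
petri_dish [(0.66, [220.9, 231.0, 250.2, 257.7])]
slide_pack [(0.54, [277.6, 146.9, 296.9, 176.8])]
top {'fx': 418.4747229181246, 'fy': 418.4747229181246, 'cx': 283.43365282891637, 'cy': 208.66019338272687, 'dist': array([-0.11952013,  0.        ,  0.        ,  0.        ,  0.        ]), 'position': array([0.32907541, 0.1890155 , 0.9041213 ]), 'rotation': array([-2.94048679, -0.00352081, -1.56124436])}
clamp [(0.86, [276.8, 173.9, 423.2, 236.6])]
cassette_center [(0.79, [208.5, 184.9, 236.9, 2
[... 273 characters left out ...]
8, 160.3, 192.4, 174.7])]
{'time': 0.8, 'joint_positions': array([ 1.23190777e+00,  8.71672158e-02,  1.37069567e+00, -1.85888985e-06,
        1.68360234e+00, -1.03121244e-01]), 'qvel': array([ 0.0011341 , -0.00046198, -0.00049822, -0.00100749,  0.00247879,
        0.0011642 ]), 'joint_torque': array([ 4.86564602e-05, -3.39975786e+01, -3.02582467e+01,  7.19174207e-02,
        2.32239679e-02,  1.78363410e-05]), 'tool_pos': array([0.12849637, 0.53479714, 0.20552601]), 'ee_rot': array([ 3.14157770e+00, -1.26552476e-04,  1.33502881e+00]), 'wrist_force': array([-0.0298524 ,  0.83693937,  0.53228949]), 'wrist_torque': array([0.00545639, 0.00405616, 0.02242071]), 'width': 0.09392058231401741} 0.0188
```

View pics/side0.png

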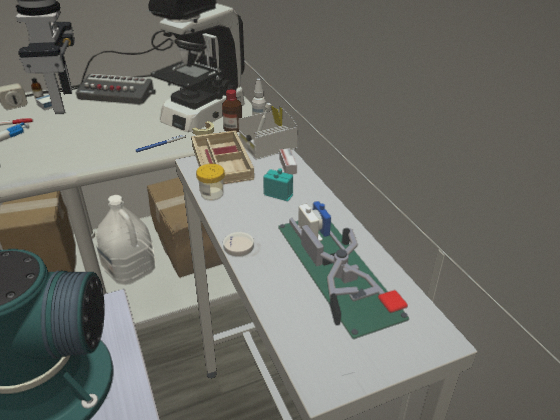

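View pics/top0.png

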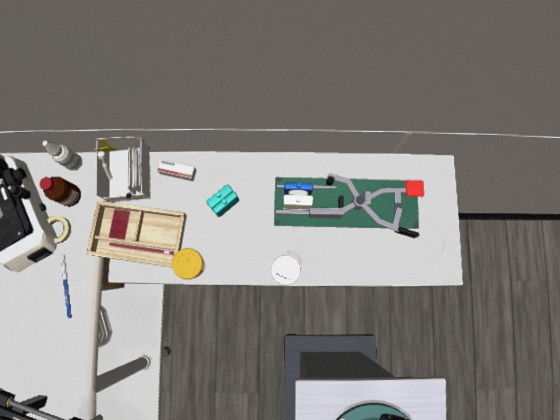

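```bash
python3 - <<'E'
import cv2
a=cv2.imread("pics/side0.png")[130:350,180:430]; cv2.imwrite("pics/side0c.png",cv2.resize(a,None,fx=2.7,fy=2.7,interpolation=cv2.INTER_CUBIC))
a=cv2.imread("pics/top0.png")[140:300,150:440]; cv2.imwrite("pics/top0c.png",cv2.resize(a,None,fx=2.7,fy=2.7,interpolation=cv2.INTER_CUBIC))
E
```

```text
(no output)
```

View pics/side0c.png

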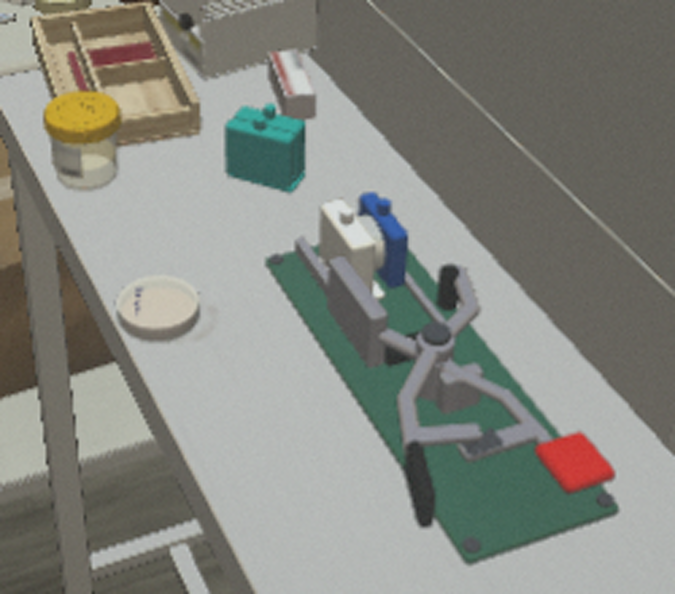

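View pics/top0c.png

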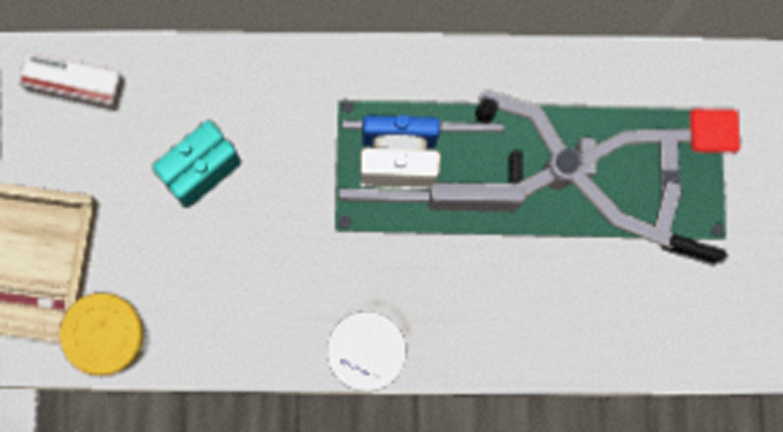

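```bash
cat > h.py <<'E'
import numpy as np, cv2
from scipy.spatial.transform import Rotation as Rn
from scipy.optimize import least_squares
CAM={}
def reg(n,s):
    CAM[n]=s
def RT(s): return Rn.from_euler('xyz',s["rotation"]).as_matrix()
def K(s): return np.array([[s["fx"],0,s["cx"]],[0,s["fy"],s["cy"]],[0,0,1]])
def proj(s,P):
    R=RT(s); P=np.atleast_2d(P).astype(float)
    rv,_=cv2.Rodrigues(R.T); t=-R.T@s["position"]
    return cv2.projectPoints(P,rv,t,K(s),s["dist"])[0][:,0]
def ray(s,uv,z):
    p=cv2.undistortPoints(np.array(uv,float).reshape(-1,1,2),K(s),s["dist"])[:,0]
    d=np.c_[p,np.ones(len(p))]@RT(s).T
    return s["position"]+d*((z-s["position"][2])/d[:,2])[:,None]
def c2w(pose,P):
    x,y,a=pose; P=np.atleast_2d(P).astype(float); c,si=np.cos(a),np.sin(a)
    return np.c_[x+c*P[:,0]-si*P[:,1],y+si*P[:,0]+c*P[:,1],P[:,2]]
E
python3 - <<'E'
from h import *
from bench import optics
import pickle
S={}
for n in("side","top"):
    S[n]=optics.snapshot(n)
pickle.dump(S,open("s0.pkl","wb"))
B={}
for n in S:
    im=S[n]["image"].astype(int); r,g,b=im[...,0],im[...,1],im[...,2]
    m=((g-r>25)&(g-b>5)&(b<100)).astype(np.uint8)
    m[:, :270]=0; m[:170]=0
    nn,l,st,_=cv2.connectedComponentsWithStats(m,connectivity=8)
    m=np.isin(l,[i for i in range(1,nn) if st[i,4]>15])
    ys,xs=np.nonzero(m); h=cv2.convexHull(np.c_[xs,ys].astype(np.int32))
    hull=h[:,0]; print(n,m.sum(),cv2.approxPolyDP(h,4,True)[:,0].tolist())
    z=np.full(len(hull),.008); B[n]=hull
    print(np.round(ray(S[n],cv2.approxPolyDP(h,4,True)[:,0],.008),4).tolist())
    red=(r>180)&(g<60)&(b<60); red[:, :330]=0
    ys,xs=np.nonzero(red); print("red",xs.mean(),ys.mean(),ray(S[n],[[xs.mean(),ys.mean()]],.046))
E
```

```text
side 3359 [[407, 318], [352, 336], [279, 227], [331, 223]]
[[0.5753, -0.1123, 0.008], [0.4706, -0.1095, 0.008], [0.4751, 0.2, 0.008], [0.5808, 0.1693, 0.008]]
red 391.3550724637681 299.34057971014494 [[ 0.55015728 -0.09459423  0.046     ]]
top 3680 [[414, 227], [281, 225], [275, 220], [276, 181], [404, 181], [416, 197]]
[[0.4736, -0.0994, 0.008], [0.4756, 0.1925, 0.008], [0.4864, 0.2057, 0.008], [0.5742, 0.2047, 0.008], [0.5778, -0.0821, 0.008], [0.5413, -0.1075, 0.008]]
red 414.4173913043478 187.4608695652174 [[ 0.55329746 -0.09267364  0.046     ]]
```

```bash
python3 - <<'E'
from h import *
import pickle
S=pickle.load(open("s0.pkl","rb"))
C=[("top",[60,180],(274.8,177.2)),("top",[-50,-140],(419.1,228.7)),("top",[-50,180],(274.2,225.7)),
("side",[-50,-140],(354,337.5)),("side",[60,-140],(408.5,319.3)),("side",[-50,180],(279,227))]
def f(p):
    return np.concatenate([proj(S[n],c2w(p,[q[0]/1e3,q[1]/1e3,.008]))[0]-uv for n,q,uv in C])
r=least_squares(f,[.52,.02,0]); print(r.x,np.round(r.fun,1)); pose=r.x
np.save("pose.npy",pose)
for n,o,w in(("side",(180,130),(250,220)),("top",(260,150),(180,110))):
    k=3.2 if n=="side" else 4.4
    im=S[n]["image"][:,:,::-1].copy()[o[1]:o[1]+w[1],o[0]:o[0]+w[0]]
    im=cv2.resize(im,None,fx=k,fy=k,interpolation=cv2.INTER_CUBIC)
    def L(pts,c,closed=True):
        uv=(proj(S[n],c2w(pose,np.array(pts)/1e3))-o+.5)*k-.5
        cv2.polylines(im,[np.int32(np.round(uv))],closed,c,1)
    L([[-50,-140,8],[60,-140,8],[60,180,8],[-50,180,8]],(0,255,255))
    L([[-18,60,56],[-18,105,56]],(0,0,255),False)
    L([[-18,105,22],[-18,180,22]],(0,128,255),False)
    L([[34,100,16],[34,180,16]],(255,128,255),False)
    L([[-10,40,26],[15,40,26]],(0,255,0),False)
    im=im[:600,:800]; cv2.imwrite(f"pics/ov_{n}.png",im)
E
```

```text
[ 0.52176899  0.02617426 -0.01415621] [ 1.  -0.6  1.1  0.1  0.2 -0.2 -1.3  0.3  1.5 -1.1 -1.7 -1.8]
```

View pics/ov_top.png

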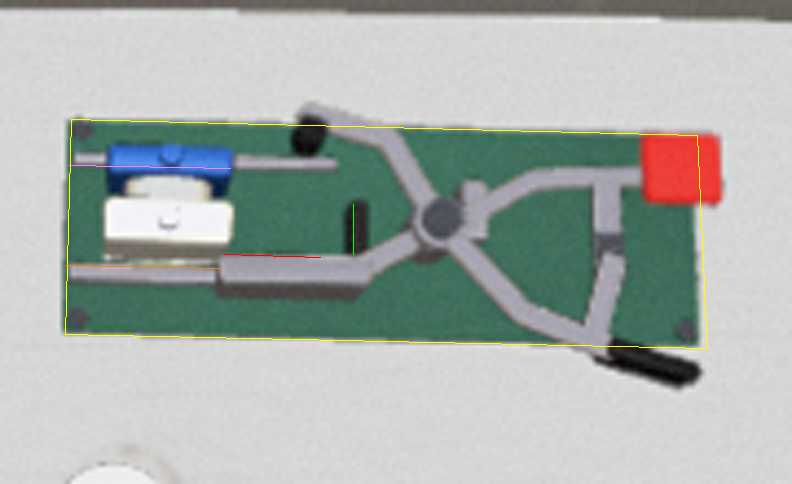

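View pics/ov_side.png

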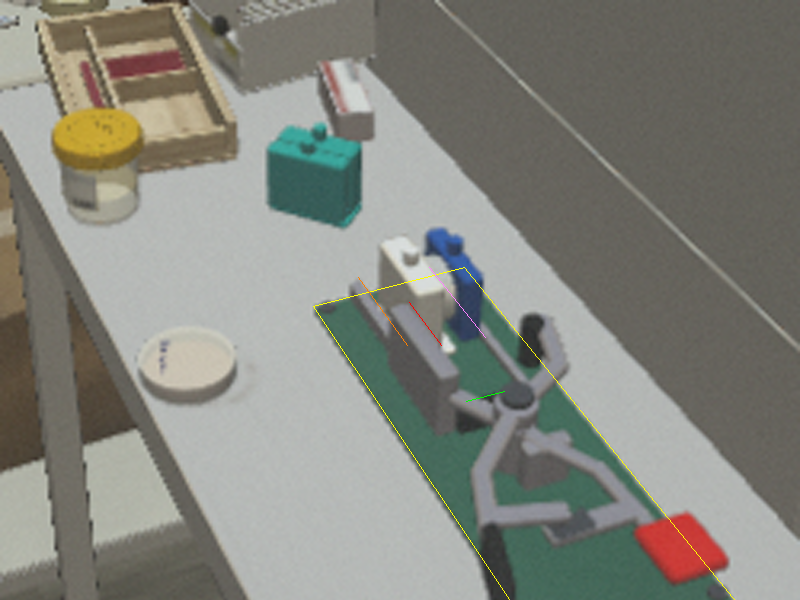

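```bash
python3 - <<'E'
from h import *
import pickle
S=pickle.load(open("s0.pkl","rb")); pose=np.load("pose.npy")
def inv(P):
    c,s=np.cos(pose[2]),np.sin(pose[2]); d=P[:,:2]-pose[:2]
    return np.round(np.c_[c*d[:,0]+s*d[:,1],-s*d[:,0]+c*d[:,1]]*1e3,1)
t=S["top"]
def ov(p,o=(260,150),k=4.4): return (np.array(p,float)+.5)/k-.5+o
print("white top", inv(ray(t,ov([[107,199],[233,199],[232,240],[105,240]]),.064)).tolist())
print("blue top", inv(ray(t,ov([[108,147],[231,147],[229,175]]),.064)).tolist())
print("grip top face", inv(ray(t,ov([[607,345],[612,340],[695,362],[699,372],[690,382],[650,372]]),.056)).tolist())
print("pad", inv(ray(t,ov([[643,134],[721,136],[718,204],[643,200]]),.046)).tolist())
for P in ([5,100,0],[0,70,0],[5,-120,0]): print(P,c2w(pose,np.array(P)/1e3))
im=S["top"]["image"][:,:,::-1]
a=cv2.resize(im[165:245,340:430],None,fx=8,fy=8,interpolation=cv2.INTER_CUBIC)[:600,:720]; cv2.imwrite("pics/hand.png",a)
a=cv2.resize(im[165:230,265:345],None,fx=9,fy=9,interpolation=cv2.INTER_CUBIC); cv2.imwrite("pics/cas.png",a)
E
```

```text
white top [[5.4, 160.9], [6.9, 101.8], [-12.8, 102.0], [-14.3, 161.3]]
blue top [[30.6, 161.0], [32.1, 102.9], [18.5, 103.7]]
grip top face [[-57.2, -76.0], [-54.7, -78.4], [-64.4, -118.1], [-69.1, -119.9], [-74.0, -115.3], [-69.6, -96.2]]
pad [[49.1, -100.0], [49.2, -139.1], [14.9, -136.0], [15.9, -98.7]]
[5, 100, 0] [[0.52818407 0.12609346 0.        ]]
[0, 70, 0] [[0.52275989 0.09616725 0.        ]]
[5, -120, 0] [[ 0.5250698  -0.09388449  0.        ]]
```

View pics/hand.png

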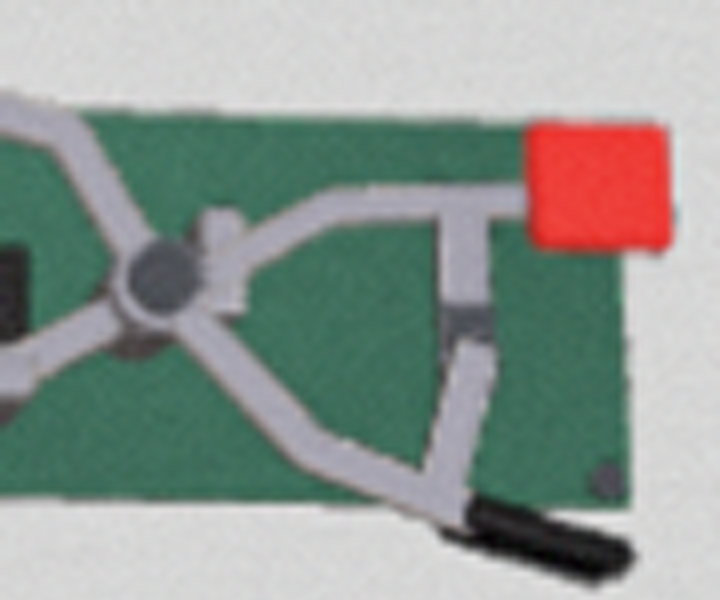

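View pics/cas.png

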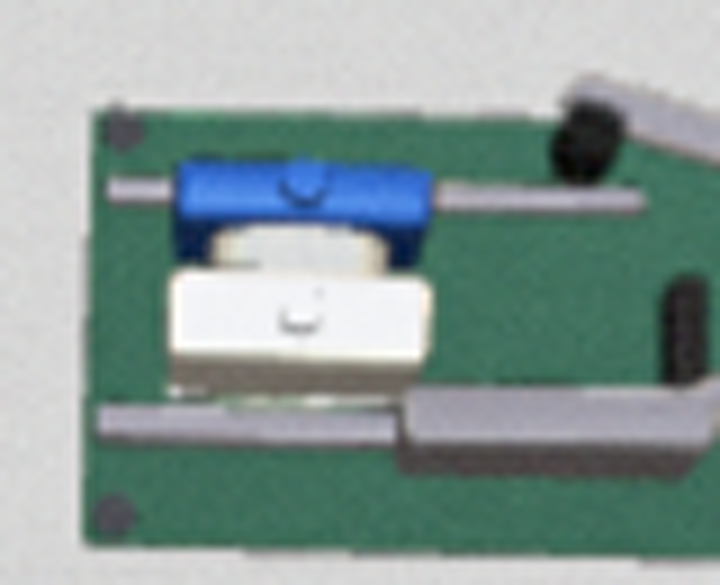

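Candidates for the cassette are the white/blue block on the bed (top px 298,192) and the turquoise look-alike off the bed (top px 222,200). I'm taking the white/blue one, and the crop confirms it. It sits at clamp y of about 131, with its infeed face at about 161.

{"api": "arm_command", "payload": {"plan": [[0.17,0.06,-0.04,0,-10],[0.17,0.1,-0.08,0,-20],[0.17,0.15,-0.12,0,-30],[0.17,0.2,-0.16,0,-40],[0.17,0.25,-0.2,0,-50],[0.17,0.3,-0.24,0,-60],[0.17,0.35,-0.28,0,-70],[0.17,0.4045,-0.324,0,-77.3],[0.17,0.4045,-0.324,0,-77.3],[0.17,0.4045,-0.324,0,-77.3]]}}

```text
time: 2.15
tool_pos: [0.5333, 0.2103, 0.2051]
ee_rot: [-3.141, 0.001, -0.015]
wrist_force: [-0.4, 0.0, 0.3]
width: 0.0161
```

{"api": "arm_command", "payload": {"plan": [[0.17,0,0,-0.06,0],[0.17,0,0,-0.12,0],[0.17,0,0,-0.165,0],[0.17,0,0,-0.168,0],[0.17,0,0,-0.168,0],[0.17,0,0,-0.168,0]]}}

```text
time: 2.9
tool_pos: [0.5349, 0.212, 0.0409]
ee_rot: [-3.14, -0.006, -0.013]
wrist_force: [0.1, -0.8, 0.8]
width: 0.0159
```

```bash
cat > snap.py <<'E'
import sys
from h import *
from bench import optics,robot
tag=sys.argv[1]
W={"top":(260,150,180,120),"side":(250,160,200,190)}
for n in sys.argv[2:]:
    s=optics.snapshot(n); x,y,w,h=W[n]; k=800/w if n=="top" else 600/h
    cv2.imwrite(f"pics/{tag}_{n}.png",cv2.resize(s["image"][y:y+h,x:x+w,::-1],None,fx=k,fy=k,interpolation=cv2.INTER_CUBIC)[:600,:800])
o=robot.get_obs(); print(o["time"],o["tool_pos"],o["wrist_force"])
E
python3 snap.py a top side
```

```text
3.0 [0.53455353 0.21148271 0.04019867] [ 0.91249845 -0.39972453 -0.49769798]
```

View pics/a_top.png

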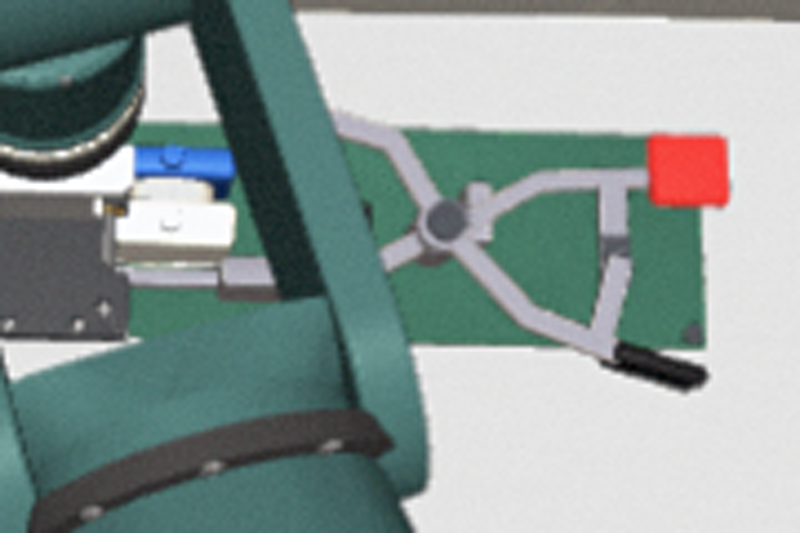

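View pics/a_side.png

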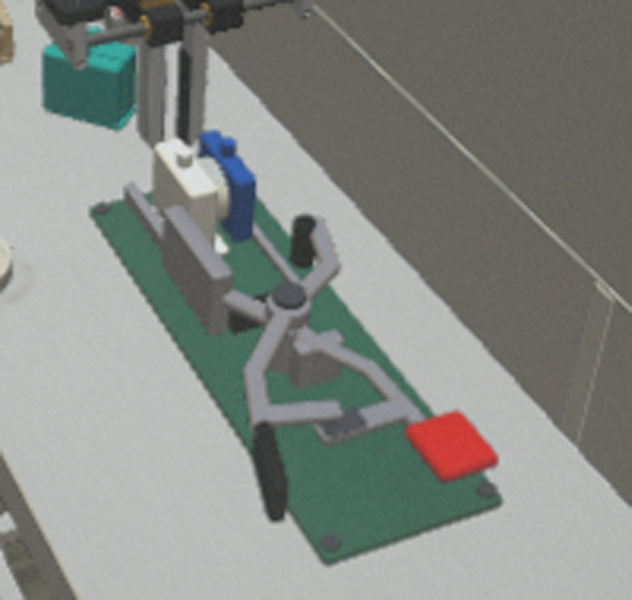

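{"api": "arm_command", "payload": {"plan": [[0.17,-0.001,-0.01,-0.003,0],[0.17,-0.001,-0.018,-0.004,0],[0.17,-0.002,-0.025,-0.004,0],[0.17,-0.002,-0.032,-0.004,0],[0.17,-0.002,-0.039,-0.004,0],[0.17,-0.002,-0.046,-0.004,0],[0.17,-0.002,-0.053,-0.004,0],[0.17,-0.003,-0.06,-0.004,0],[0.17,-0.003,-0.065,-0.004,0],[0.17,-0.003,-0.068,-0.004,0]]}}

```text
time: 4.25
tool_pos: [0.5298, 0.1425, 0.0334]
ee_rot: [-3.142, 0.0, -0.014]
wrist_force: [0.7, 2.8, 1.7]
width: 0.0159
```

```bash
python3 snap.py b top side
```

```text
4.35 [0.52982413 0.14212301 0.03324627] [0.89324845 1.41769727 1.5485709 ]
```

View pics/b_top.png

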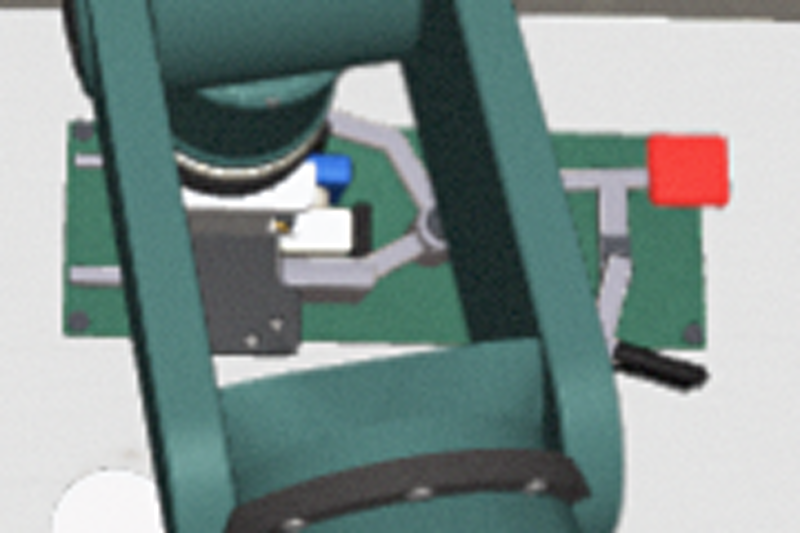

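View pics/b_side.png

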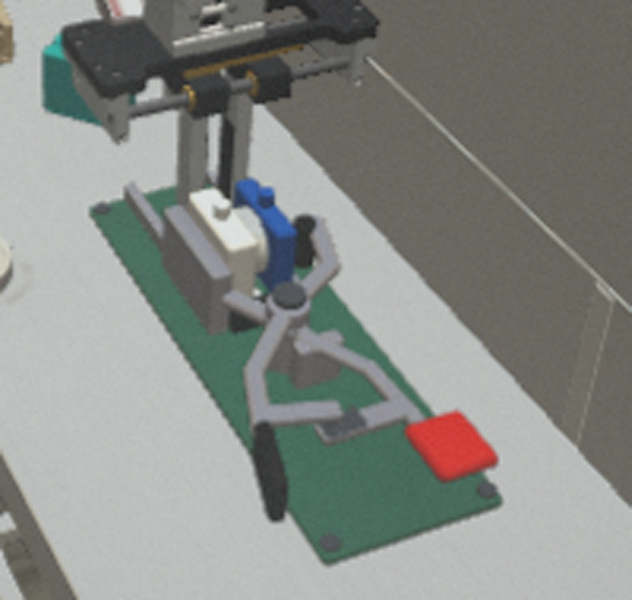

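{"api": "arm_command", "payload": {"plan": [[0.17,0,-0.002,0,0],[0.17,0,-0.004,0,0],[0.17,0,-0.006,0,0],[0.17,0,-0.006,0,0]]}}

```text
time: 4.85
tool_pos: [0.5299, 0.1379, 0.0335]
ee_rot: [-3.139, 0.0, -0.014]
wrist_force: [0.2, 4.5, 1.6]
width: 0.0161
```

{"api": "arm_command", "payload": {"plan": [[0.17,0,-0.001,0,0],[0.17,0,-0.002,0,0],[0.17,0,-0.002,0,0]]}}

```text
time: 5.22
tool_pos: [0.53, 0.1377, 0.0339]
ee_rot: [-3.136, -0.0, -0.014]
wrist_force: [-0.9, 9.6, 2.0]
width: 0.0159
```

{"api": "arm_command", "payload": {"plan": [[0.1,0,0.02,0,0],[0,0,0.03,0.02,0],[0,0,0.03,0.08,0],[0,0,0.03,0.13,0],[0,-0.03,-0.03,0.13,-5],[0,-0.06,-0.09,0.13,-10],[0,-0.09,-0.15,0.13,-16],[0,-0.107,-0.196,0.13,-16],[0,-0.107,-0.196,0.13,-16],[0,-0.107,-0.196,0.13,-16]]}}

```text
time: 6.48
tool_pos: [0.423, -0.061, 0.1633]
ee_rot: [3.141, 0.0, -0.294]
wrist_force: [-0.6, 1.1, 0.5]
width: 0.0004
```

```bash
python3 snap.py c top side
```

```text
6.575 [ 0.42339066 -0.06002179  0.1633014 ] [-0.11729533  0.10954208  0.54295337]
```

View pics/c_top.png

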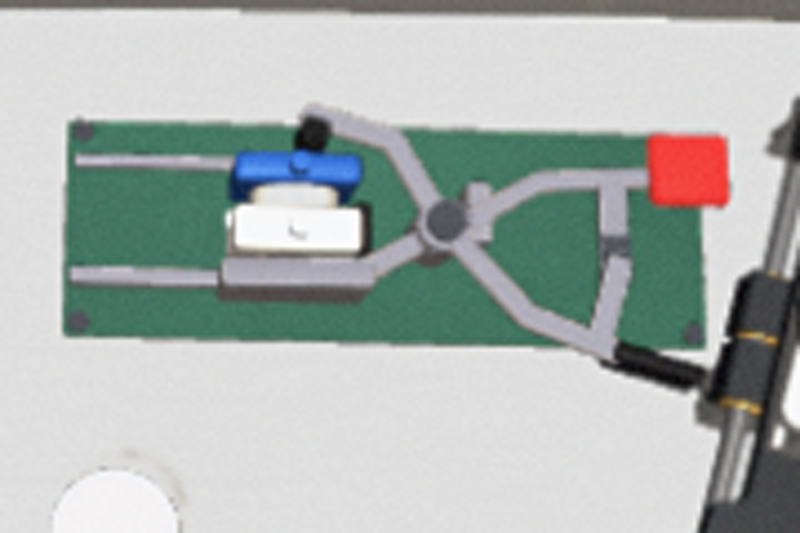

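View pics/c_side.png

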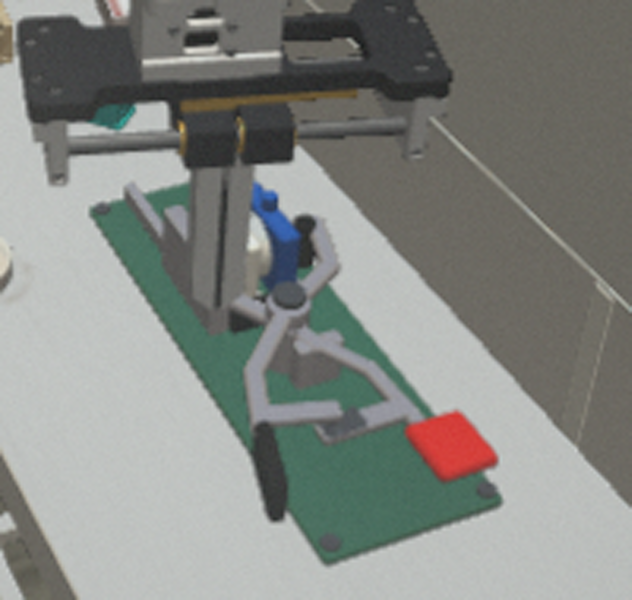

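{"api": "arm_command", "payload": {"plan": [[0,0,-0.002,-0.05,0],[0,0,-0.002,-0.1,0],[0,0,-0.002,-0.125,0],[0,0,-0.002,-0.128,0],[0,0,-0.002,-0.128,0]]}}

```text
time: 7.2
tool_pos: [0.424, -0.0625, 0.0363]
ee_rot: [3.142, -0.001, -0.291]
wrist_force: [-0.0, 0.5, 0.7]
width: 0.0007
```

```bash
python3 snap.py d side
```

```text
7.25 [ 0.42441671 -0.06288576  0.03694168] [-0.67822447  0.09863374 -0.22892447]
```

View pics/d_side.png

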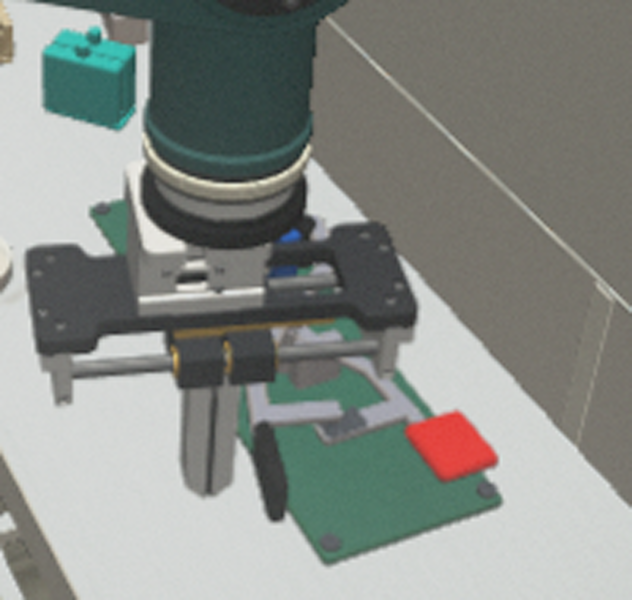

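{"api": "arm_command", "payload": {"plan": [[0,0.006,-0.002,-0.003,0],[0,0.011,-0.003,-0.003,0],[0,0.014,-0.004,-0.003,0],[0,0.017,-0.006,-0.003,2],[0,0.02,-0.009,-0.003,4],[0,0.0235,-0.012,-0.003,6],[0,0.027,-0.015,-0.003,8],[0,0.03,-0.017,-0.003,9],[0,0.033,-0.0185,-0.003,11],[0,0.033,-0.0185,-0.003,11]]}}

```text
time: 8.5
tool_pos: [0.4531, -0.0804, 0.032]
ee_rot: [-3.139, 0.007, -0.1]
wrist_force: [-7.8, 3.8, 6.2]
width: 0.0004
```

```bash
python3 snap.py e side top
```

```text
8.6 [ 0.45313206 -0.08039832  0.03204422] [-7.34386035  3.96384661  5.17541018]
```

View pics/e_side.png

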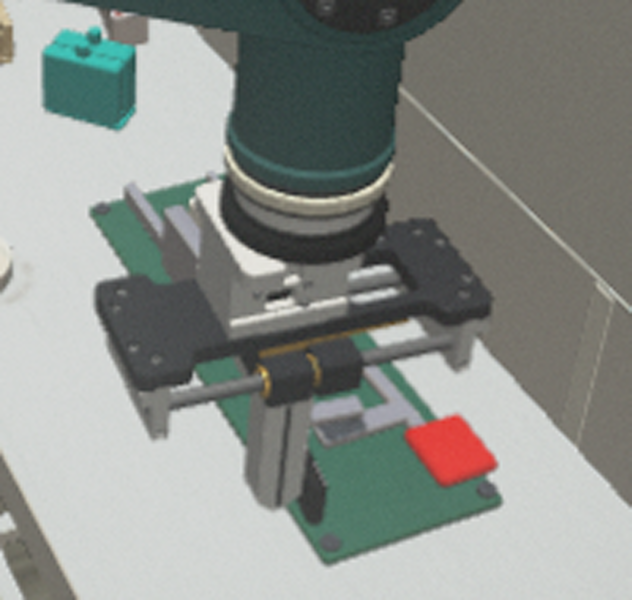

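View pics/e_top.png

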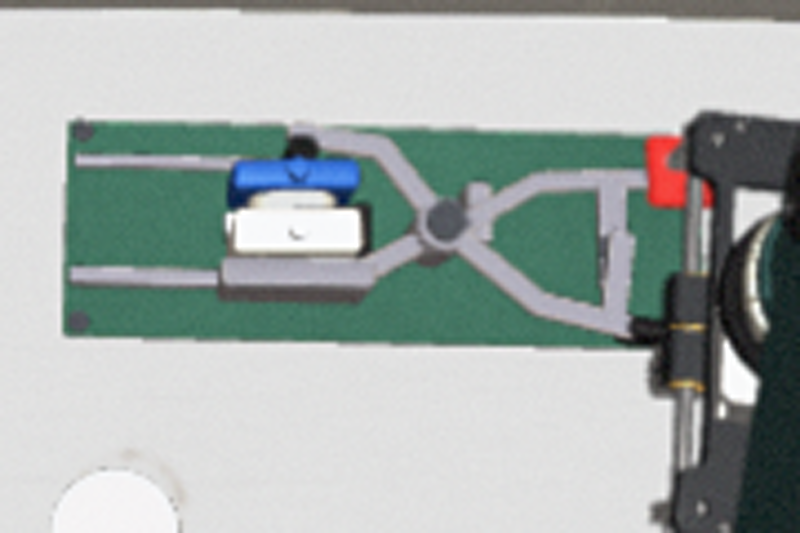

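{"api": "arm_command", "payload": {"plan": [[0,0.002,-0.0015,0,1],[0,0.004,-0.003,0,2],[0,0.006,-0.004,0,3],[0,0.008,-0.005,0,4],[0,0.01,-0.006,0,5],[0,0.012,-0.0065,0,5],[0,0.012,-0.0065,0,5]]}}

```text
time: 9.48
tool_pos: [0.4642, -0.0868, 0.0318]
ee_rot: [-3.138, 0.009, -0.013]
wrist_force: [-9.4, 4.0, 6.6]
width: 0.0003
```

```bash
python3 snap.py f top
```

```text
9.525 [ 0.4641511  -0.08675036  0.03177112] [-9.00831766  4.7635339   4.95391801]
```

View pics/f_top.png

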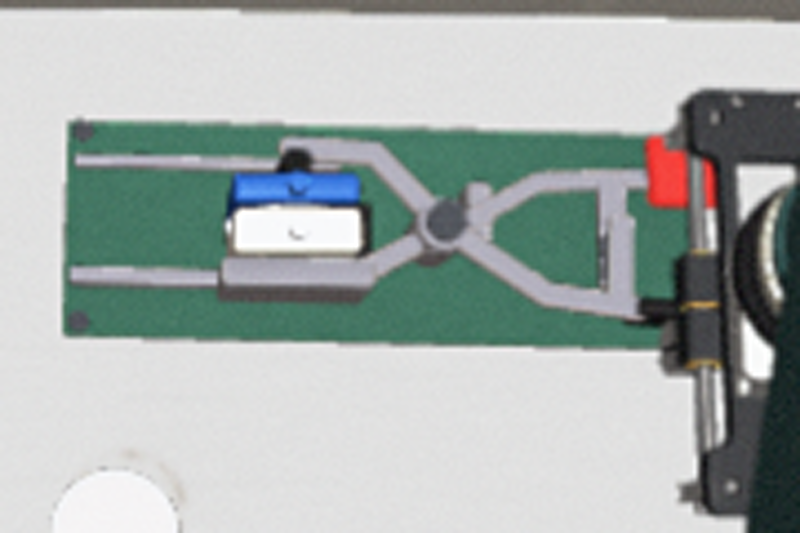

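{"api": "arm_command", "payload": {"plan": [[0,0.0015,-0.0005,0,0],[0,0.003,-0.001,0,0],[0,0.0045,-0.001,0,0],[0,0.006,-0.001,0,0],[0,0.006,-0.001,0,0]]}}

```text
time: 10.15
tool_pos: [0.4691, -0.0886, 0.0317]
ee_rot: [-3.14, 0.012, -0.013]
wrist_force: [-12.3, 2.6, 7.1]
width: 0.0004
```

```bash
python3 snap.py g top
```

```text
10.2 [ 0.46908646 -0.08858379  0.03166516] [-12.26543354   1.73264787   7.33743576]
```

View pics/g_top.png

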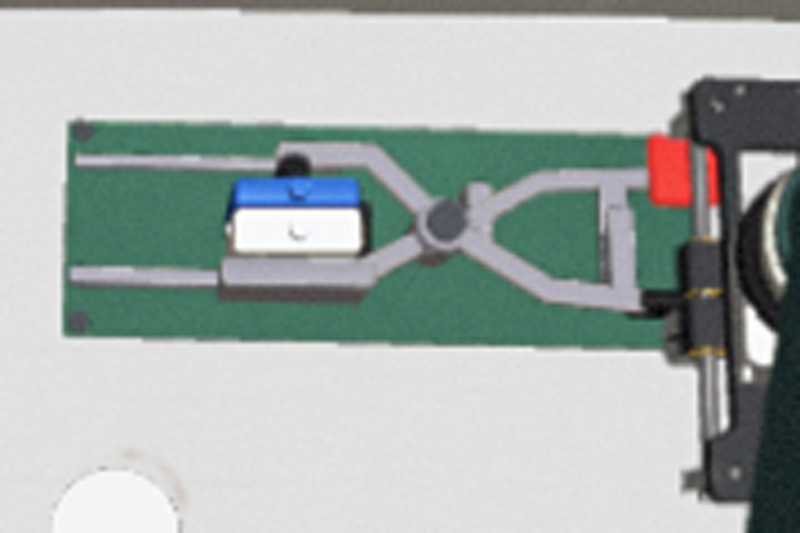

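{"api": "arm_command", "payload": {"plan": [[0,0.001,0,0,0],[0,0.002,0,0,0],[0,0.003,0,0,0],[0,0.003,0,0,0]]}}

```text
time: 10.7
tool_pos: [0.4696, -0.0888, 0.0317]
ee_rot: [-3.14, 0.017, -0.013]
wrist_force: [-18.5, 1.0, 13.0]
width: 0.0003
```

{"api": "arm_command", "payload": {"plan": [[0,0.001,0,0,0],[0,0.002,0,0,0],[0,0.002,0,0,0]]}}

```text
time: 11.08
tool_pos: [0.47, -0.089, 0.0316]
ee_rot: [-3.141, 0.021, -0.013]
wrist_force: [-22.1, -0.7, 15.5]
width: 0.0003
```

```bash
python3 snap.py i top side
```

```text
11.175 [ 0.46997171 -0.08893952  0.0315963 ] [-22.34198614   0.80970179  14.14920476]
```

View pics/i_top.png

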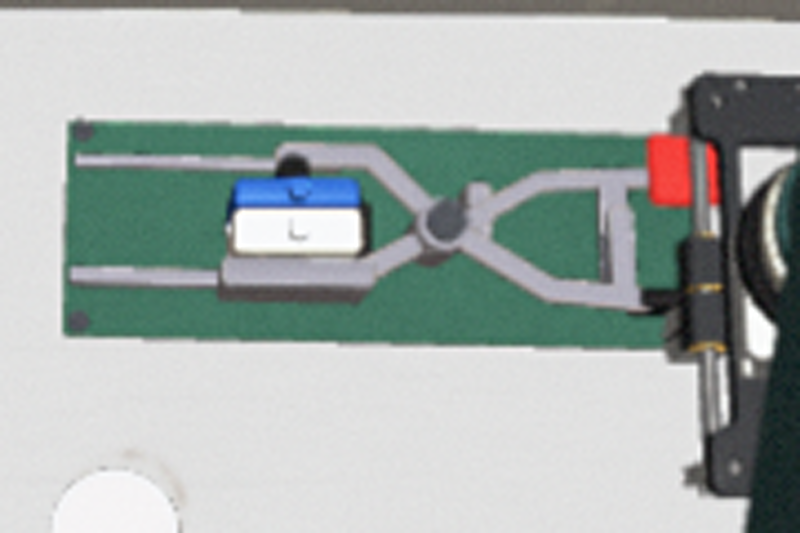

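View pics/i_side.png

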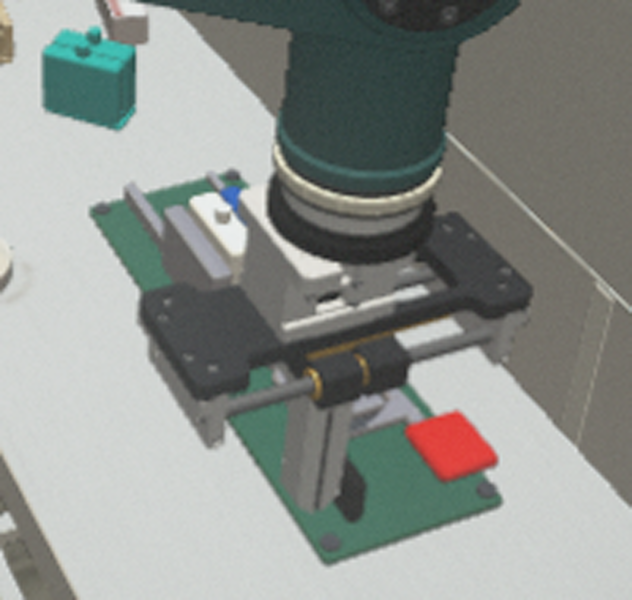

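{"api": "arm_command", "payload": {"plan": [[0,0.001,0,0,0],[0,0.002,0,0,0],[0,0.002,0,0,0]]}}

```text
time: 11.55
tool_pos: [0.4703, -0.0891, 0.0316]
ee_rot: [-3.141, 0.025, -0.013]
wrist_force: [-26.9, 0.1, 18.2]
width: 0.0002
```

{"api": "arm_command", "payload": {"plan": [[0,-0.004,0,0,0],[0,-0.008,0,0,0],[0,-0.014,0,0,0],[0,-0.025,0,0,0],[0,-0.035,0,0,0],[0,-0.035,0,0.05,0],[0,-0.035,0,0.1,0],[0,-0.035,0,0.1,0]]}}

```text
time: 12.55
tool_pos: [0.4489, -0.0904, 0.1377]
ee_rot: [3.138, -0.011, -0.014]
wrist_force: [-0.7, 0.6, -0.2]
width: 0.0003
```

```bash
python3 snap.py j top side
```

```text
12.65 [ 0.4460193  -0.08936683  0.1328412 ] [-0.2949873   0.489161   -0.29393166]
```

View pics/j_top.png

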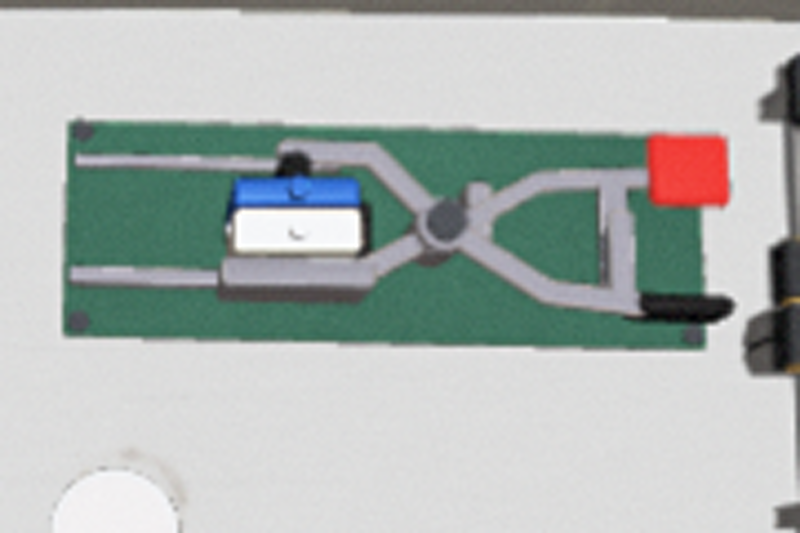

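View pics/j_side.png

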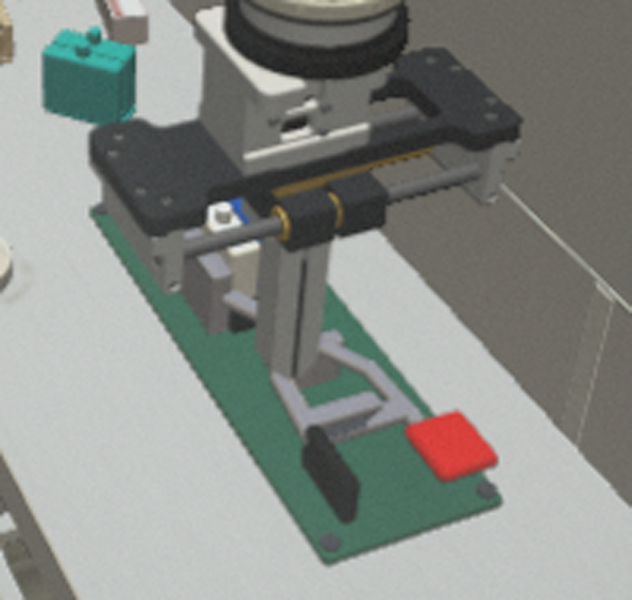

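{"api": "arm_command", "payload": {"plan": [[0,0.05,-0.002,0,0],[0,0.1,-0.004,0,0],[0,0.107,-0.004,0,0],[0,0.107,-0.004,-0.04,0],[0,0.107,-0.004,-0.07,0],[0,0.107,-0.004,-0.075,0],[0,0.107,-0.004,-0.075,0]]}}

```text
time: 13.52
tool_pos: [0.5523, -0.0932, 0.0574]
ee_rot: [-3.141, 0.001, -0.014]
wrist_force: [0.9, 0.5, 0.7]
width: 0.0003
```

```bash
python3 snap.py k top side
```

```text
13.625 [ 0.55369888 -0.09349496  0.05909399] [-0.27982648 -0.58182075 -0.60610857]
```

View pics/k_side.png

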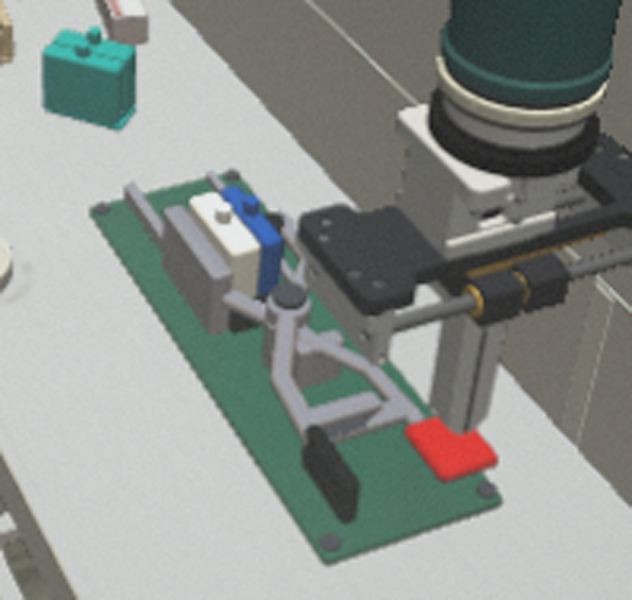

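View pics/k_top.png

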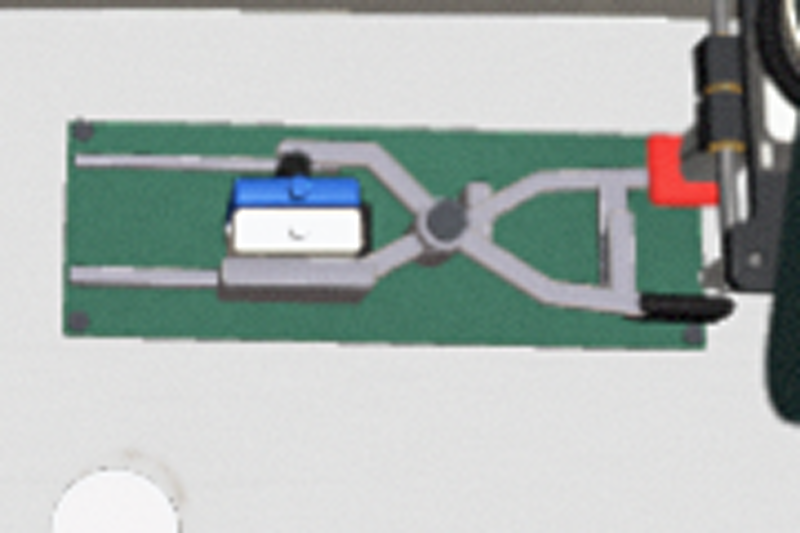

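{"api": "arm_command", "payload": {"plan": [[0,-0.002,0,-0.006,0],[0,-0.002,0,-0.011,0],[0,-0.002,0,-0.014,0],[0,-0.002,0,-0.017,0],[0,-0.002,0,-0.019,0],[0,-0.002,0,-0.019,0]]}}

```text
time: 14.38
tool_pos: [0.5513, -0.0937, 0.0388]
ee_rot: [3.141, -0.001, -0.014]
wrist_force: [-0.1, -1.0, 4.9]
width: 0.0005
```

```bash
python3 snap.py l top side
```

```text
14.475 [ 0.55132676 -0.09365026  0.03888879] [-0.92196047 -1.94926236  4.5070985 ]
```

View pics/l_side.png

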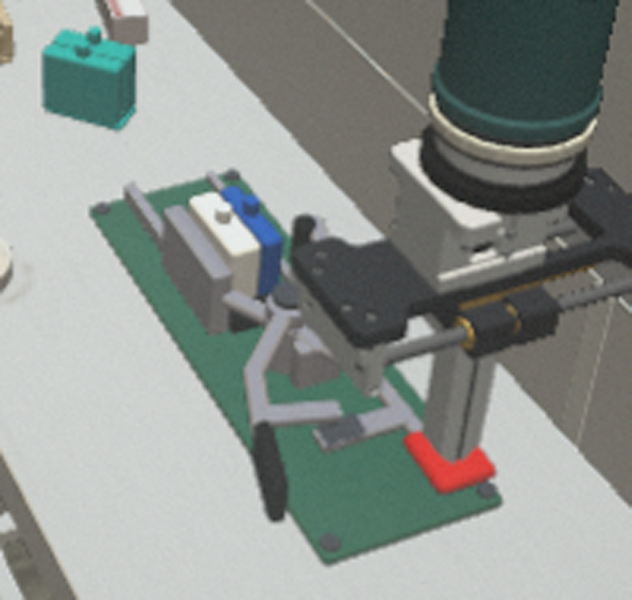

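View pics/l_top.png

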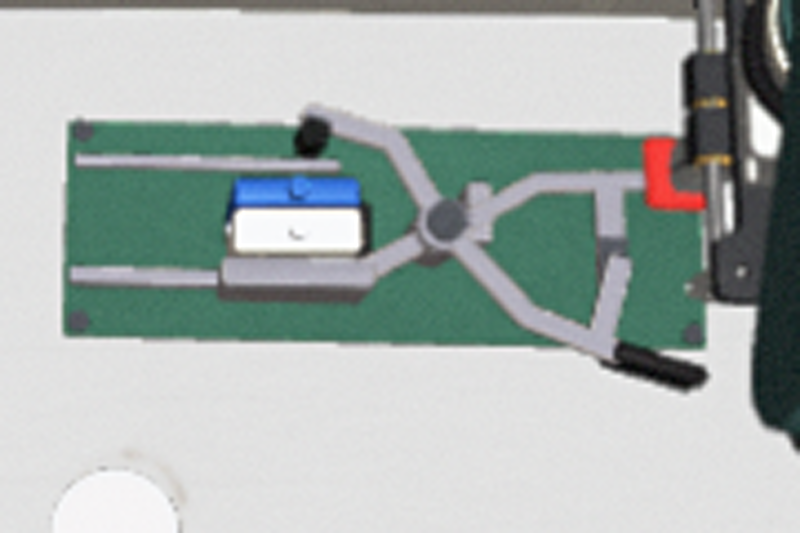

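The pad is down and the handle has sprung fully open: its grip is back at top px (660,367), as at the start. The cassette is still shut in the jaws. I'll retract now.

{"api": "arm_command", "payload": {"plan": [[0,0,0,0.02,0],[0,0,0,0.06,0],[0,0,0,0.11,0],[0,0,0,0.15,0],[0,-0.05,-0.05,0.16,0],[0,-0.1,-0.1,0.16,0],[0,-0.1,-0.12,0.16,0],[0,-0.1,-0.12,0.16,0]]}}

```text
time: 15.48
tool_pos: [0.45, -0.2141, 0.1975]
ee_rot: [-3.14, 0.001, -0.018]
wrist_force: [0.2, 1.4, -0.1]
width: -0.0001
```

```bash
python3 snap.py m top side; python3 - <<'E'
from bench import optics
import cv2
for n in("top","side"): cv2.imwrite(f"pics/end_{n}.png",optics.snapshot(n)["image"][:,:,::-1])
E
```

```text
15.575 [ 0.45105274 -0.21242216  0.1976147 ] [0.12354287 2.02690439 0.35419215]
```

View pics/m_top.png

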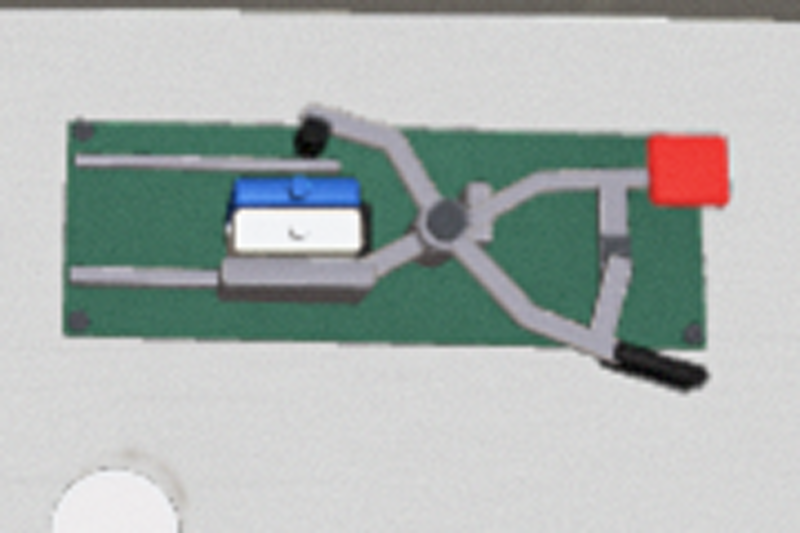

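View pics/end_side.png

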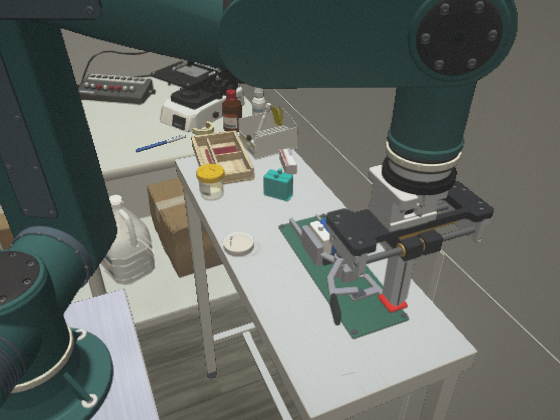

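View pics/end_top.png

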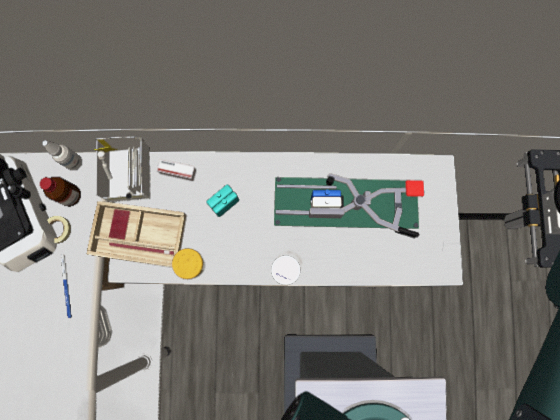

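```bash
python3 - <<'E'
from bench import robot
o=robot.get_obs(); print(o["time"],o["wrist_force"]); print(robot.close_job())
E
```

```text
15.675 [ 0.50583427 -0.28461719  0.11484331]
the job is handed in; nothing more can be done
None
```

I finished the job in the order asked and handed it in at 15.7 s of the 58 s allowed; no verdict was reported.

- **Cassette:** I pushed the white/blue cassette along the bed until it met the back stop. It stalled there with the push force at about 10 N.
- **Closing:** I swung the handle closed until it stopped hard, pushing to about 27 N, then took the hand off. The handle stayed within about 0.01 rad of parallel to the bed. That fits the last tooth at 0.26, since at 0.17 it would be visibly tilted.
- **Release:** I pressed the red pad down about 7 mm at about 5 N, and the handle sprang back to its starting position. I then lifted the arm clear.

**Last checks:**
- The final pictures show the cassette shut against the back stop, with its measured width matching a shut cassette.
- The handle is open and the pad is back up.
- The cup, dish, slide pack and turquoise look-alike are in the same places as at the start.
- The wrist force is near zero.

No check failed. The two cameras disagreed by about 2 mm on the clamp's position, which is within their calibration. I had no direct reading of the handle angle or the cassette gap, so both come from the pictures.

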